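# Cam-lock the garden-hose coupling onto the transfer pump

### The job

Fit the cam-lock hose coupling to the upright outlet of the transfer pump: put it over the grooved adaptor and press it firmly down, with both cam arms still raised, until it is fully home. Then swing the two cam arms down one after the other, each all the way until it lies against the side, so that the coupling is locked on, and let go. Leave the other things on the bench where they are.

Things in the scene. Friction and masses are not known exactly. Their poses are not given: they have to be found in the camera images.
- pump: Electric transfer pump, fixed: dark round casing 124 mm across, grey motor behind. Origin on the bench under its upright outlet, z up, x towards the motor (130 mm wide, to x = 280 mm; terminal box from x = 115 mm, 170 mm high). A level suction adaptor sticks out to x = -106 mm, 72 mm up (not used). All else within 100 mm of the outlet's axis is lower than 135 mm; its +y and -y sides are free.
- nose (a point): Centre of the top face of the pump's upright outlet adaptor, 215 mm above the bench; axis vertical. Aluminium, 53.2 mm in diameter, top edge bevelled 4 mm. Its lip reaches 12 mm below this point, then slopes in to the groove (41 mm in diameter, 18 to 32 mm below); then 53 mm again to 48 mm below, over a 58 mm nut and a 45 mm pipe.
- coupling: Loose aluminium cam-lock coupling, 0.6 kg, standing on the bench mouth down. Origin: centre of its mouth; z up its axis. Body 66 mm in diameter (71 at the rim), 50 mm tall, narrowing to 45 mm at 58 mm; steel hexagon on top from 58 to 83 mm, then a 27 mm spigot up to 97 mm. Bore 56.4 mm wide. Cam arms at its +y and -y sides. It fits turned any way about its axis.
- seat (a point): On the coupling's axis, 40 mm above its mouth; home is where this meets 'nose' (within about 1 mm). A tight rubber seal rubs over the last 18 mm: beside the weight 8 to 15 N of push is needed all the way (20 N is ample), then a solid stop is felt. It stays where pushed, no spring-back. By its weight alone it stops short, and the arms jam half-way.
- hex (a point): On the coupling's axis, mid-height of the hexagon, 70.5 mm above the mouth: where to grip. 36 mm across flats; one pair of flats faces the coupling's +y and -y, the others stand at 60 degrees to it.
- camarm_l (a joint): Cam arm on the coupling's +y side, rad: 0 = raised, pointing outward, 40 degrees above level; grows as it swings down; 0.70 = level; 2.27 (stop) = straight down along the side. Over 2.1 counts as closed. Starts at 0 to 0.3. Stiff pivot (0.09 N m): stays where left. On the seated coupling the cam bites in the last third, up to 0.3 N m (6 N near the end), the second arm most; then it stays down.
- camarm_r (a joint): The same for the cam arm on the coupling's -y side.
- camarm_l_pin (a point): Middle of the +y arm's level pivot pin: 34 mm from the coupling's axis, 18.4 mm above its mouth. The steel arm is a bar 14 mm wide, 7 mm thick, 68 mm long from the pin with its finger ring; the face to push on (upper when raised, outer when closed) lies 7.5 mm from the line that runs through the pin along the arm.
- camarm_l_pad (a point): Point on the pushed face of the +y arm, 50 mm along the arm from its pin. Moves with the arm.
- camarm_r_pin (a point): Pivot pin of the -y arm, as for the +y arm.
- camarm_r_pad (a point): Point on the pushed face of the -y arm, 50 mm from its pin.
- plug: Bystander: a loose grooved aluminium dust plug, 53 mm in diameter, 60 mm high with its cross bar. Origin under its centre.
- wrench: Bystander: steel spanner 190 mm long lying on the bench, 8 mm thick. Origin under its middle, x along it.
- hammer: Bystander: hammer 270 mm long lying on the bench, head towards its +x, 30 mm high. Origin under its middle.
- sealant: Bystander: metal can 68 mm in diameter, 105 mm high. Origin under its centre.
- water: Bystander: clear bottle 64 mm in diameter, 200 mm high. Origin under its centre.
- offcut: Bystander: wooden board end 170 x 70 x 38 mm. Origin under its centre.
- feeder: Bystander: small wooden picnic-table squirrel feeder, 160 mm (x) by 170 mm (y), 100 mm high. Origin under its centre.
There are look-alikes about, which are no part of the job. What is meant by the coupling is not pink, and is the smaller of those in its own colour.

How it is judged (in metres and radians):
On the way, in this order (a step that is already met when the one before it is completed fails the run):
1. the coupling is pressed fully home on the outlet adaptor, both cam arms still up (z of seat in the frame of nose between -0.004 and 0.0035 m and horizontal distance between seat and nose below 0.004 m and angle between coupling's own z axis and vertical below 0.06 rad and value of joint each of camarm_l, camarm_r below 0.9 rad), for 0.2 s.
2. one cam arm, either, is swung fully down while the other is still up and the coupling stays home (z of seat in the frame of nose between -0.004 and 0.0035 m and horizontal distance between seat and nose below 0.004 m and angle between coupling's own z axis and vertical below 0.06 rad and ((value of joint camarm_l above 2.1 rad and value of joint camarm_r below 0.9 rad) or (value of joint camarm_r above 2.1 rad and value of joint camarm_l below 0.9 rad))), for 0.2 s.
3. the other cam arm is swung fully down too (z of seat in the frame of nose between -0.004 and 0.0025 m and horizontal distance between seat and nose below 0.004 m and angle between coupling's own z axis and vertical below 0.06 rad and value of joint each of camarm_l, camarm_r above 2.1 rad), for 0.2 s.
At the end, for the whole second after the job is handed in: The coupling sits home on the pump's upright outlet (its seat within 2.5 mm of the adaptor's top, centred to 4 mm, upright to 0.06 rad), both cam arms are down (angle over 2.1 of 2.27 rad), it is at rest, and the bystanders are where they were (to 30 mm) (all of step 3 and linear speed of coupling below 0.01 m/s); the robot touches nothing.
It fails at once if a bystander is moved by more than 30 mm (distance of any of plug, wrench, hammer, sealant, water, offcut, feeder from where it was at the start of the episode above 0.03 m).
It also fails if it takes over 72 s, if anything falls off the work surface, if the arm or the gripper's body presses on something with over 40 N, if the wrist force passes 120 N, or if a joint passes its speed limit or range.

### The arm

A 6-joint arm with a two-finger parallel gripper is mounted at the origin on the work surface. World frame = base frame: x ahead of the robot, y to its left, z up, the work surface at z = 0. Lengths are in mm, angles in rad, forces in N, time in s.
With the tool pointing down it reaches from about 400 to 925 mm from the base axis. Payload 12.5 kg.
Tool frame: the origin (TCP) lies at the centre of the arm's flange, where the gripper is bolted on; the fingertips stand 190 mm ahead of it and the grasp point (between the pads) lies 171 mm ahead of it; z points along the fingers, y is the line along which they close (so a half turn about z gives the same grasp; the last joint's range is limited). The gripper opens to 95 mm and grips with 3 to 60 N. Pads are 20 mm wide; open, the fingers measure 119 mm over their backs; the gripper's body (75 mm by 180 mm) begins 59 mm behind the grasp point.
Start: joints at [1.105, 0.491, 1.559, -0, 1.092, -0.106], TCP at [220.031, 584.988, 404.761] pointing down, gripper open.
Joint ranges: [-3.1, 3.1], [-0.84, 2.19], [0.05, 2.79], [-1.13, 4.28], [0.06, 2.93], [-2.69, 2.69]. Speed limits (rad/s): [2.22, 2.22, 2.79, 3.14, 3.14, 3.14].

### API

Orientations are given as [roll, pitch, yaw] about the fixed x, y, z axes, in that order (R = Rz(yaw) Ry(pitch) Rx(roll)).
In Python, from cell import env, read_camera, search_frame, cut_out gives the robot as it stands. The module is installed in compiled form; this text tells all that it offers.
- The arm moves only by the tool move_arm, never from a script. Its argument "commands" is a list of rows, each a list of 3 entries, a list of its own where there are three numbers: the shift along the world's x, y, z normalised to -1 to 1, where 1 is 0.03 m, then the turn about the world's z normalised to -1 to 1, where 1 is 0.08 rad, then the opening, from -1 (shut) to 1 (fully open), so that 0 is half open. A call has 1 to 20 rows; each row shifts and turns the commanded pose from where the row before left it; what a row does not reach is not made up. A row lasts 1/12 s, in which the tool goes at most 41.7 mm and 7.16 degrees, less where a joint would pass 70% of its speed; a pose out of reach is approached as far as the arm can. A call with a number of a shift or a turn outside -1 to 1 is refused whole. A call with a gripper value outside its range is refused whole. The fingers move at their own pace and stop on an object; the grip force is fixed at half the most. Time passes only in rows, so rows that do not move let the fingers close. It gives the time, the measured TCP pose, the force, the opening and the grip force at its end, in the units of the state.
- env.state(): the state, without advancing time (a new reading comes with each control period).
- read_camera(name): name is "scene" or "top"; returns a dict with "image" (480x640x3 uint8, red, green, blue), "fx", "fy", "cx", "cy" (pixels), "D" ([k1, k2, p1, p2, k3] as OpenCV has them; the pictures are not rectified), "rvec" (rotation vector, rad) and "tvec" (3), from world to camera coordinates, as OpenCV has them. Camera axes: x right, y down, z forward; pixel columns grow to the right and rows downward; lengths in mm; the calibration is good to about 2 mm. A picture is of the moment at which its call begins. There is no depth.
- env.job_done(): hands the job in; it is judged then, once.
Trained networks look in a picture, given as the dict that the camera call returned (one of the last four; its "shot" number tells which), for a name from the list of things; names that differ only in an ending like _2 or _b are one class to them, and where a whole thing is asked for, a point or a joint stands for the part that bears it (a point fixed in the world has none). Each returns a list of dicts, best first, with "confidence" (0 to 1); they miss things now and then, are a little off and sometimes report something else, mostly with a low value. They report only what shows in the picture. A call takes as long as a camera call. They do not tell look-alikes from the thing itself.
- search_frame(thing, picture): "at" ([column, row] in pixels, amid what is visible of it).
- cut_out(thing, picture): "region" (480x640 bool, what is visible of it) and "at" ([column, row] in pixels, amid what is visible of it).
The state is a dict: "t": time; "joints": joint angles; "qvel": joint speeds; "tau": joint torques, N m; "eef_pos": TCP position; "tcp_rot": TCP orientation; "ft_force": force on the tool from outside, world axes, zero at the start; "moment": the same for the moment, N m; "opening": opening from 0.0 (shut) to 1.0 (fully open); "grip_force": force on a finger pad.
Only numpy, scipy, OpenCV 4.12 (cv2) and the standard library are available. Lean on these libraries where they do the work, as an engineer would, in place of code of your own. Each camera call takes 0.05 s, during which the arm holds its last target. There are 200 camera calls.

## Working session

There is one attempt and no reset: what is moved stays moved. The work goes in short steps, Python scripts to look and compute and a tool call to move; the robot and the scene stay as the last step left them, time stands still between calls to the robot, and variables do not carry over. Pictures are saved under pics/ and viewed, at most 10 in all, crops included, and the job is handed in when it is done.

Besides the shell and the picture viewer there is one more tool, called after "Call:" in YAML: its name, and indented under it one key for each argument. move_arm: Moves the arm, as the interface text tells. Its arguments: {"type":"object","properties":{"commands":{"type":"array","items":{"type":"array"}}},"required":["commands"]}

```bash
mkdir -p pics; cat > h.py <<'E'
import numpy as np, cv2
from cell import env, read_camera, search_frame, cut_out
def save(n,im): cv2.imwrite('pics/'+n,cv2.cvtColor(np.ascontiguousarray(im),cv2.COLOR_RGB2BGR))
def K(c): return np.array([[c['fx'],0,c['cx']],[0,c['fy'],c['cy']],[0,0,1.]])
def ray(c,p):
    u=cv2.undistortPoints(np.array([[p]],float),K(c),np.array(c['D'],float))[0,0]
    R=cv2.Rodrigues(np.array(c['rvec'],float))[0]; t=np.array(c['tvec'],float).ravel()
    return -R.T@t, R.T@np.array([u[0],u[1],1])
def atz(c,p,z):
    o,d=ray(c,p); return o+d*(z-o[2])/d[2]
def tri(c1,p1,c2,p2):
    o1,d1=ray(c1,p1);o2,d2=ray(c2,p2)
    s=np.linalg.lstsq(np.c_[d1,-d2],o2-o1,rcond=None)[0]
    a,b=o1+d1*s[0],o2+d2*s[1]; return (a+b)/2,np.linalg.norm(a-b)
def proj(c,P): return cv2.projectPoints(np.array(P,float).reshape(-1,1,3),np.array(c['rvec'],float),np.array(c['tvec'],float),K(c),np.array(c['D'],float))[0][:,0]
E
python3 - <<'E'
from h import *
cs={n:read_camera(n) for n in('scene','top')}
for n,c in cs.items():
    save(n+'0.png',c['image']); print(n,'cam at',ray(c,[320,240])[0].round())
    for t in ['pump','coupling','nose','hex','camarm_l','camarm_l_pad','plug','wrench','hammer','sealant','water','offcut','feeder']:
        print(t,[(np.round(r['at']).tolist(),round(r['confidence'],2)) for r in search_frame(t,c)][:5])
E
```

```text
scene cam at [1065. -973.  902.]
pump [([384.0, 267.0], 0.92)]
coupling [([162.0, 365.0], 0.96), ([340.0, 311.0], 0.93), ([271.0, 339.0], 0.78)]
nose [([384.0, 267.0], 0.95)]
hex [([339.0, 308.0], 0.62), ([164.0, 367.0], 0.6), ([273.0, 340.0], 0.55)]
camarm_l [([156.0, 392.0], 0.8), ([168.0, 330.0], 0.67)]
camarm_l_pad [([150.0, 392.0], 0.72), ([272.0, 336.0], 0.65), ([271.0, 313.0], 0.62), ([332.0, 326.0], 0.43)]
plug [([280.0, 287.0], 0.74)]
wrench [([313.0, 246.0], 0.82)]
hammer [([424.0, 212.0], 0.56)]
sealant [([444.0, 225.0], 0.75), ([425.0, 209.0], 0.58)]
water [([275.0, 405.0], 0.57)]
offcut [([203.0, 314.0], 0.71)]
feeder [([386.0, 212.0], 0.82)]
top cam at [ 362.   10. 1333.]
pump [([284.0, 184.0], 0.95)]
coupling [([361.0, 195.0], 0.89), ([430.0, 225.0], 0.88), ([511.0, 284.0], 0.65)]
nose [([283.0, 182.0], 0.63)]
hex [([361.0, 198.0], 0.86), ([511.0, 286.0], 0.74), ([432.0, 229.0], 0.67), ([168.0, 160.0], 0.28)]
camarm_l [([451.0, 212.0], 0.69), ([543.0, 270.0], 0.67), ([409.0, 239.0], 0.59), ([486.0, 307.0], 0.52), ([282.0, 186.0], 0.45)]
camarm_l_pad [([544.0, 268.0], 0.55), ([387.0, 190.0], 0.4)]
plug [([363.0, 264.0], 0.61)]
wrench [([260.0, 298.0], 0.82), ([116.0, 201.0], 0.62)]
hammer [([165.0, 159.0], 0.65), ([115.0, 200.0], 0.61)]
sealant [([164.0, 160.0], 0.82), ([412.0, 238.0], 0.75)]
water [([501.0, 174.0], 0.58)]
offcut [([431.0, 306.0], 0.65)]
feeder [([190.0, 235.0], 0.77), ([283.0, 186.0], 0.7)]
```

View pics/scene0.png

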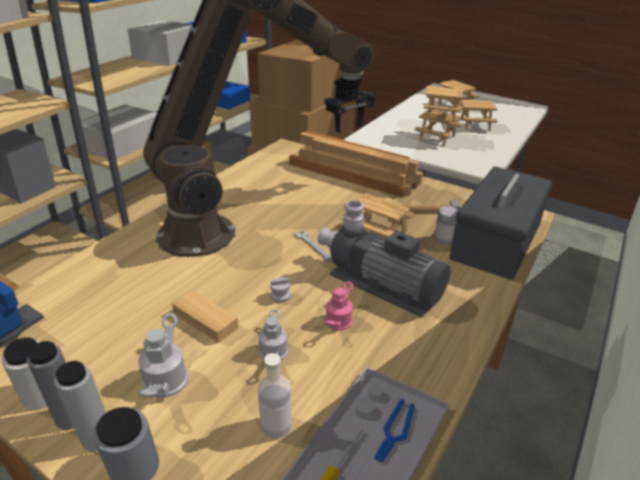

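View pics/top0.png

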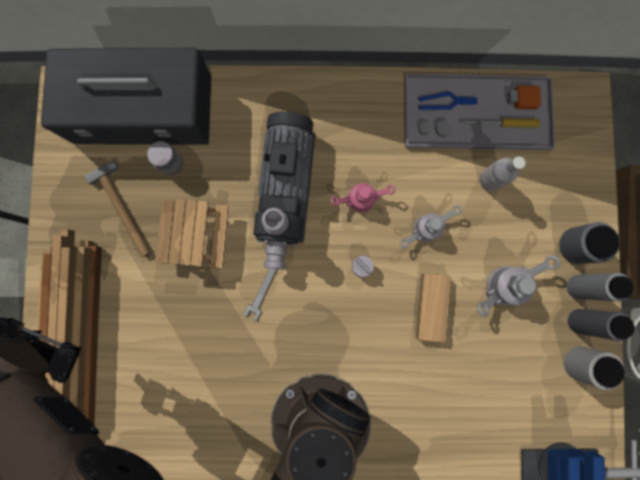

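The scene camera shows three couplings: pink at (340,311), small grey at (272,339) and large grey at (162,365). In the top view these are at (361,195), (430,225) and (511,284). The small grey one fits, because it isn't pink and is the smaller of the two greys. I'll confirm it in a crop and measure.

```bash
python3 - <<'E'
from h import *
s,t=read_camera('scene'),read_camera('top')
a=cv2.resize(s['image'][290:390,220:320],(400,400),interpolation=cv2.INTER_CUBIC)
b=cv2.resize(t['image'][175:275,380:480],(400,400),interpolation=cv2.INTER_CUBIC)
save('crop1.png',np.hstack([a,b]))
def near(l,p,r=25): return [x for x in l if np.hypot(*(np.array(x['at'])-p))<r]
for n,c,p in(('s',s,(272,335)),('t',t,(430,225))):
    for th in('coupling','hex'):
        for x in near(cut_out(th,c),p):
            ys,xs=np.nonzero(x['region']); print(n,th,x['at'],x['confidence'],xs.min(),xs.max(),ys.min(),ys.max(),x['region'].sum())
    for th in('camarm_l','camarm_l_pad','camarm_l_pin','camarm_r_pad','camarm_r'):
        print(n,th,[(np.round(x['at'],1).tolist(),round(x['confidence'],2)) for x in near(search_frame(th,c),p,40)])
for th,z in(('coupling',0),):
    pass
c=t
print('coupling hex', atz(t,[432,228],75), atz(t,[432,226],83),'bottle',atz(t,[501,174],100),'offcut',atz(t,[431,306],19))
print('nose guess top',atz(t,[274,218],215), 'scene',atz(s,[355,205],215))
a=cv2.resize(s['image'][180:280,310:410],(400,400),interpolation=cv2.INTER_CUBIC)
b=cv2.resize(t['image'][175:275,225:325],(400,400),interpolation=cv2.INTER_CUBIC)
save('crop2.png',np.hstack([a,b]))
E
```

```text
s coupling [272.9, 337.2] 0.56 258 288 309 359 998
s hex [273.8, 342.6] 0.77 258 288 309 358 975
s camarm_l [([277.7, 313.2], 0.52)]
s camarm_l_pad []
s camarm_l_pin [([279.4, 312.6], 0.52), ([273.3, 338.8], 0.18)]
s camarm_r_pad []
s camarm_r [([277.7, 313.2], 0.52)]
t coupling [428.1, 226.4] 0.8 401 461 205 247 949
t hex [428.3, 226.5] 0.88 401 461 205 246 914
t camarm_l [([448.7, 213.7], 0.44)]
t camarm_l_pad []
t camarm_l_pin [([412.3, 237.8], 0.46)]
t camarm_r_pad []
t camarm_r [([448.7, 213.7], 0.44)]
coupling hex [ 501.8143083  -271.20182522   75.        ] [ 505.93643007 -269.46160646   83.        ] bottle [ 636.76186613 -440.20541569  100.        ] offcut [ 305.40405683 -279.71078391   19.        ]
nose guess top [504.20841308 112.33685523 215.        ] scene [507.94518989 109.54834376 215.        ]
```

View pics/crop1.png

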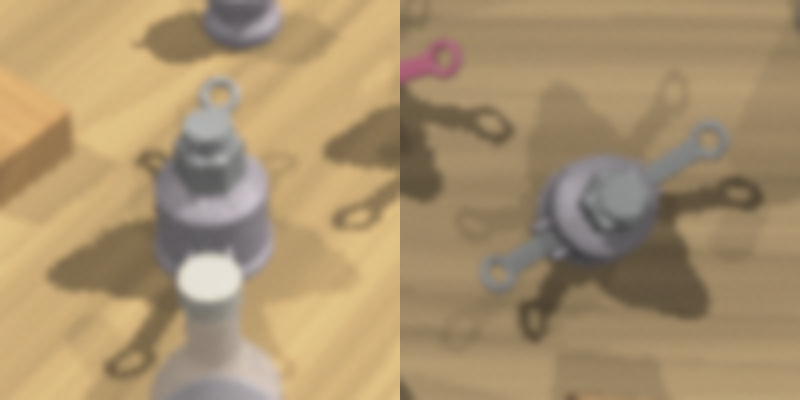

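View pics/crop2.png

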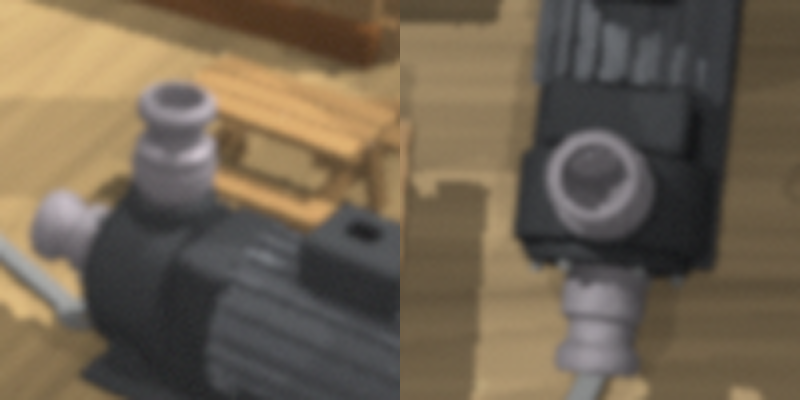

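The crops confirm the small grey coupling: spigot top at scene (271.6,320.3) and top (435.1,222.9), arm rings at top (457,210) and (404,242). Nose rim centre is at scene (353.9,203.9) and top (273.1,219.1).

```bash
python3 - <<'E'
from h import *
s,t=read_camera('scene'),read_camera('top')
print('f',s['fx'],t['fx'])
sp=[(271.6,320.3),(435.1,222.9)]; no=[(353.9,203.9),(273.1,219.1)]
for n,(a,b),z in(('spig',sp,97),('nose',no,215)):
    P,e=tri(s,a,t,b); print(n,P.round(1),round(e,1),'scene@z',atz(s,a,z).round(1),'top@z',atz(t,b,z).round(1))
a,b=atz(t,(457.1,209.6),62),atz(t,(404.1,242.4),62)
d=a-b; print('ring tips',a.round(),b.round(),'len',np.linalg.norm(d),'mid',((a+b)/2).round(1),'coupling yaw',np.arctan2(d[1],d[0])+np.pi/2)
# ellipse of nose rim/coupling regions
for x in cut_out('pump',t)[:1]:
    ys,xs=np.nonzero(x['region'])
    # medial line of motor rows
    m=[(xs[ys==r].mean(),r) for r in range(125,165,4)]+[]
    q=[atz(t,p,70) for p in m]; q=np.array(q)[:,:2]; k=np.polyfit(q[:,0],q[:,1],1); print('pump yaw med',np.arctan(k[0]))
    L=[atz(t,(xs[ys==r].min(),r),70)[:2] for r in range(125,165,4)];R=[atz(t,(xs[ys==r].max(),r),70)[:2] for r in range(125,165,4)]
    for E in(L,R):
        E=np.array(E); print(np.arctan(np.polyfit(E[:,0],E[:,1],1)[0]))
print('suction', atz(t,(273.6,262),72))
st=env.state(); print({k:np.round(v,3).tolist() for k,v in st.items()})
E
```

```text
f 519.8670680921489 505.89882896757916
spig [ 510.9 -275.    97. ] 2.9 scene@z [ 509.7 -275.8   97. ] top@z [ 512.1 -274.1   97. ]
nose [501.9 114.4 214.2] 0.1 scene@z [502.6 113.2 215. ] top@z [501.7 114.3 215. ]
ring tips [ 551. -339.   62.] [ 466. -203.   62.] len 160.24740475391823 mid [ 508.5 -270.9   62. ] coupling yaw 0.5618874016031237
pump yaw med -0.04528788986703473
-0.09287397329881635
0.002385106036075243
suction [411.82509098 124.14649815  72.        ]
{'t': 2.35, 'joints': [1.105, 0.491, 1.559, -0.0, 1.092, -0.106], 'qvel': [-0.001, 0.001, 0.0, -0.001, -0.0, 0.001], 'tau': [0.0, -61.246, -25.843, 0.069, 0.045, -0.0], 'eef_pos': [220.049, 584.98, 404.753], 'tcp_rot': [3.142, 0.0, 2.782], 'ft_force': [-0.552, -0.048, -0.203], 'moment': [0.026, 0.028, -0.032], 'grip_force': 0.0, 'opening': 1.002}
```

Call:
move_arm:
  commands:
    - [[0.8, -0.8, 0.5], -0.73, 1]
    - [[0.8, -0.9, 0.5], -0.73, 1]
    - [[0.8, -0.9, 0.5], -0.73, 1]
    - [[0.8, -0.9, 0.5], -0.73, 1]
    - [[0.8, -0.9, 0.5], -0.73, 1]
    - [[0.8, -0.9, 0], -0.73, 1]
    - [[0.8, -0.9, 0], -0.73, 1]
    - [[0.8, -0.9, 0], -0.73, 1]
    - [[0.8, -0.9, 0], -0.73, 1]
    - [[0.8, -0.9, 0], -0.73, 1]
    - [[0, -1, 0], -0.73, 1]
    - [[0, -1, 0], -0.73, 1]
    - [[0, -1, 0], -0.73, 1]
    - [[0, -1, 0], -0.73, 1]
    - [[0, -1, 0], -0.73, 1]
    - [[0, -1, 0], -0.73, 1]
    - [[0, -1, 0], -0.73, 1]
    - [[0, -1, 0], -0.73, 1]
    - [[0, -1, 0], -0.73, 1]
    - [[0, -1, 0], -0.73, 1]

```text
t: 4.02
eef_pos: [459.7, 16.6, 480.0]
tcp_rot: [3.141, 0.0, 1.611]
ft_force: [1.4, -1.2, -0.9]
opening: 0.998
grip_force: 0.0
```

Call:
move_arm:
  commands:
    - [[0.2, -1, 0], 0, 1]
    - [[0.2, -1, 0], 0, 1]
    - [[0.2, -1, 0], 0, 1]
    - [[0.2, -1, 0], 0, 1]
    - [[0.2, -1, 0], 0, 1]
    - [[0.2, -1, -0.5], 0, 1]
    - [[0.2, -1, -0.5], 0, 1]
    - [[0.2, -0.8, -0.5], 0, 1]
    - [[0.1, -0.6, -0.5], 0, 1]
    - [[0, -0.4, -0.5], 0, 1]
    - [[0, -0.2, -0.5], 0, 1]
    - [[0, 0, 0], 0, 1]
    - [[0, 0, 0], 0, 1]

```text
t: 5.1
eef_pos: [511.0, -252.1, 389.5]
tcp_rot: [-3.141, -0.001, 1.613]
ft_force: [0.7, 0.9, -0.1]
opening: 1.004
grip_force: 0.0
```

Call:
move_arm:
  commands:
    - [[0, -0.75, -0.5], 0, 1]
    - [[0, 0, -0.8], 0, 1]
    - [[0, 0, -0.8], 0, 1]
    - [[0, 0, -0.8], 0, 1]
    - [[0, 0, -0.7], 0, 1]
    - [[0, 0, -0.6], 0, 1]
    - [[0, 0, -0.4], 0, 1]
    - [[0, 0, -0.05], 0, 1]
    - [[0, 0, 0], 0, 1]

```text
t: 5.85
eef_pos: [511.4, -274.1, 250.9]
tcp_rot: [3.141, 0.0, 1.614]
ft_force: [-0.4, 0.0, 1.6]
opening: 1.001
grip_force: 0.0
```

```bash
python3 - <<'E'
from h import *
s,t=read_camera('scene'),read_camera('top')
a=cv2.resize(s['image'][230:390,190:350],(480,480),interpolation=cv2.INTER_CUBIC)
save('crop3.png',a)
print({k:np.round(env.state()[k],2).tolist() for k in('eef_pos','ft_force')})
E
```

```text
{'eef_pos': [511.44, -274.38, 251.7], 'ft_force': [0.51, -0.11, 0.41]}
```

View pics/crop3.png

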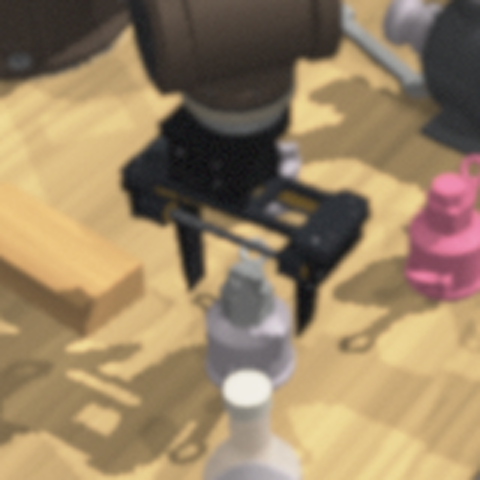

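The fingers straddle the hexagon, crop (190,280) and (303,325), with the spigot between them at (248,262). Closing.

Call:
move_arm:
  commands:
    - [[0, 0, 0], 0, -1]
    - [[0, 0, 0], 0, -1]
    - [[0, 0, 0], 0, -1]
    - [[0, 0, 0], 0, -1]
    - [[0, 0, 0], 0, -1]
    - [[0, 0, 0], 0, -1]
    - [[0, 0, 0], 0, -1]
    - [[0, 0, 0], 0, -1]
    - [[0, 0, 0], 0, -1]
    - [[0, 0, 0], 0, -1]

```text
t: 6.78
eef_pos: [511.1, -274.5, 250.2]
tcp_rot: [3.141, -0.0, 1.614]
ft_force: [-0.1, 0.3, -0.4]
opening: 0.375
grip_force: 30.0
```

Call:
move_arm:
  commands:
    - [[0, 0, 0.3], 0, -1]
    - [[0, 0, 0.7], 0, -1]
    - [[0, 0, 1], 0, -1]
    - [[0, 0, 1], 0, -1]
    - [[0, 0, 1], 0, -1]
    - [[0, 0, 1], 0, -1]
    - [[0, 0, 1], 0, -1]
    - [[0, 0, 1], 0, -1]
    - [[0, 0.3, 0.8], 0, -1]
    - [[0, 0.6, 0.3], 0, -1]
    - [[0, 0.8, 0], -0.8, -1]
    - [[0, 0.9, 0], -0.8, -1]
    - [[0, 1, 0], -0.8, -1]
    - [[0, 1, 0], -0.8, -1]
    - [[0, 1, 0], -0.8, -1]
    - [[-0.1, 1, 0], -0.8, -1]
    - [[-0.1, 1, 0], -0.8, -1]
    - [[-0.1, 1, 0], -0.8, -1]
    - [[0, 1, 0], -0.8, -1]
    - [[0, 1, 0], -0.8, -1]

```text
t: 8.45
eef_pos: [501.2, 44.9, 493.4]
tcp_rot: [-3.141, 0.001, 0.971]
ft_force: [0.5, 1.0, -5.4]
opening: 0.375
grip_force: 30.0
```

Call:
move_arm:
  commands:
    - [[0, 0.9, 0], -0.35, -1]
    - [[0, 0.8, 0], 0, -1]
    - [[0, 0.6, 0], 0, -1]
    - [[0, 0.4, 0], 0, -1]
    - [[0, 0.2, 0], 0, -1]
    - [[0, 0, 0], 0, -1]
    - [[0, 0, 0], 0, -1]
    - [[0, 0, 0], 0, -1]

```text
t: 9.12
eef_pos: [502.1, 129.7, 493.2]
tcp_rot: [3.142, 0.0, 0.945]
ft_force: [0.9, 0.4, -5.6]
opening: 0.377
grip_force: 30.0
```

```bash
python3 - <<'E'
from h import *
s,t=read_camera('scene'),read_camera('top')
P,e=tri(s,(353.9,203.9),t,(273.1,219.1))
q=proj(s,[P])[0]; print(q)
print({k:np.round(env.state()[k],3).tolist() for k in('eef_pos','tcp_rot','ft_force','opening')})
a=cv2.resize(s['image'][110:230,290:430],(700,600),interpolation=cv2.INTER_CUBIC)
save('crop4.png',a); np.save('s4.npy',s['image'])
for th in('coupling','hex'):
    for n,c in(('s',s),('t',t)): print(n,th,[(np.round(x['at'],1).tolist(),round(x['confidence'],2)) for x in search_frame(th,c)])
E
```

```text
[353.8761168  203.90302518]
{'eef_pos': [502.109, 129.653, 493.281], 'tcp_rot': [3.141, 0.0, 0.945], 'ft_force': [0.147, 0.049, -5.304], 'opening': 0.381}
s coupling [([342.1, 311.2], 0.93), ([354.9, 181.2], 0.63), ([163.9, 365.3], 0.57)]
t coupling [([360.8, 196.9], 0.97), ([512.5, 284.5], 0.92), ([298.1, 221.7], 0.64)]
s hex [([339.7, 309.3], 0.83), ([163.8, 365.6], 0.77), ([356.7, 183.6], 0.64)]
t hex [([363.4, 197.4], 0.76), ([290.0, 221.5], 0.65), ([295.1, 152.8], 0.59), ([509.2, 286.6], 0.58)]
```

View pics/crop4.png

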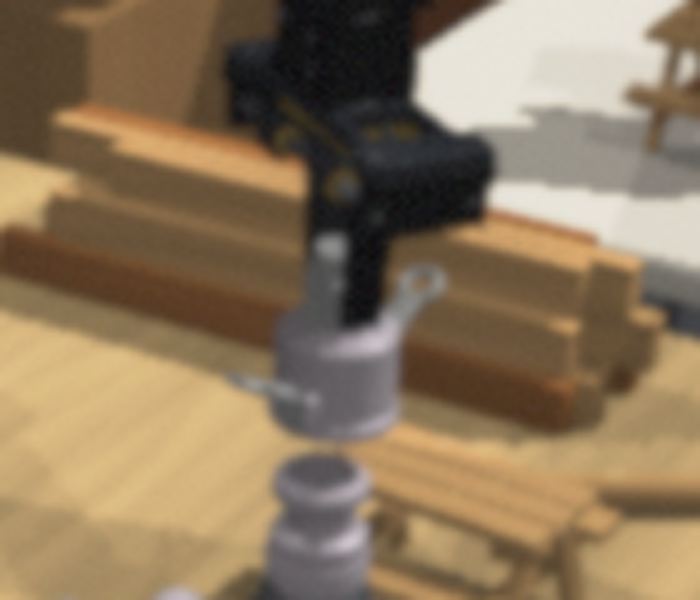

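The coupling hangs above the nose, with its body at crop (338,370) and the nose lip at (323,475), about 15 mm too far in +y. I'll shift it and compare predicted outlines in both views.

Call:
move_arm:
  commands:
    - [[0, -0.3, 0], 0, -1]
    - [[0, -0.2, 0], 0, -1]
    - [[0, 0, 0], 0, -1]
    - [[0, 0, 0], 0, -1]

```text
t: 9.75
eef_pos: [502.1, 114.9, 493.3]
tcp_rot: [3.141, -0.0, 0.945]
ft_force: [0.7, 0.1, -5.5]
opening: 0.378
grip_force: 30.0
```

```bash
cat > ov.py <<'E'
from h import *
def overlay(c,circs,box,k):
    x0,y0,w,h=box; im=np.ascontiguousarray(cv2.resize(c['image'][y0:y0+h,x0:x0+w],(w*k,h*k),interpolation=cv2.INTER_CUBIC))
    a=np.linspace(0,2*np.pi,60)
    for X,Y,Z,r,col in circs:
        q=proj(c,np.c_[X+r*np.cos(a),Y+r*np.sin(a),Z+0*a]); q=(q-[x0,y0]+.5)*k-.5
        cv2.polylines(im,[np.round(q*8).astype(int).reshape(-1,1,2)],True,col,1,cv2.LINE_AA,3)
    return im
E
python3 - <<'E'
from ov import *
s,t=read_camera('scene'),read_camera('top')
st=env.state(); p=st['eef_pos']; print(np.round(p,2),np.round(st['tcp_rot'],3))
x,y=p[0],p[1]; m=p[2]-250.2
ci=[(501.9,114.4,215,22.6,(0,255,0)),(501.9,114.4,203,26.6,(0,255,0)),(x,y,m,35.5,(255,0,0)),(x,y,m+50,33,(255,0,0)),(x,y,m+25,33,(255,0,0))]
a=overlay(s,ci,(315,140,80,120),5); b=overlay(t,ci,(240,170,80,120),5)
save('ov1.png',np.hstack([a,b]))
E
```

```text
[502.04 115.37 493.28] [ 3.142 -0.     0.945]
```

View pics/ov1.png

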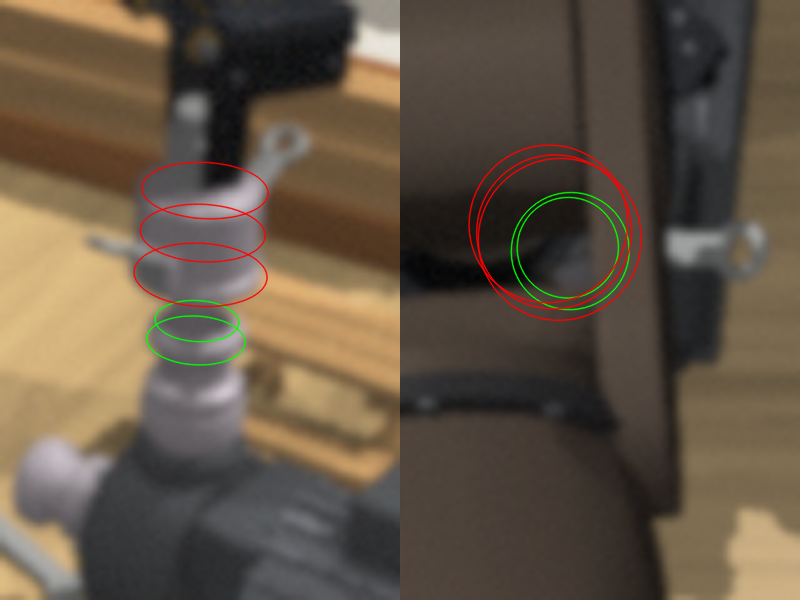

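```bash
cat > fit.py <<'E'
from ov import *
from scipy.optimize import minimize
def sil(c,circs,sh,k=8,box=(315,140,80,120)):
    # union of hulls of consecutive circles, shifted by sh px, antialiased
    x0,y0,w,h=box; im=np.zeros((h*k,w*k),np.uint8); a=np.linspace(0,2*np.pi,60)
    Q=[(proj(c,np.c_[X+r*np.cos(a),Y+r*np.sin(a),Z+0*a])+sh-[x0,y0]+.5)*k-.5 for X,Y,Z,r in circs]
    for A,B in zip(Q,Q[1:]): cv2.fillConvexPoly(im,cv2.convexHull(np.round(np.r_[A,B]).astype(np.int32)),255)
    im=cv2.resize(im,(w,h),interpolation=cv2.INTER_AREA)/255.
    return cv2.GaussianBlur(im,(0,0),.8)
def metal(c,box=(315,140,80,120)):
    x0,y0,w,h=box; I=c['image'][y0:y0+h,x0:x0+w].astype(float); return I[...,2]-I[...,0], I.mean(2)
def fit(c,circs,rows,cols,box=(315,140,80,120)):
    d,_=metal(c,box); m=np.clip((d+30)/30,0,1)  # wood b-r strongly negative
    x0,y0=box[:2]; sl=(slice(rows[0]-y0,rows[1]-y0),slice(cols[0]-x0,cols[1]-x0))
    best=min(((np.abs(sil(c,circs,(u,v),box=box)[sl]-m[sl]).mean(),u,v) for u in np.arange(-3,3.1,.25) for v in np.arange(-4,4.1,.25)))
    return best
E
python3 - <<'E'
from fit import *
s=read_camera('scene'); p=env.state()['eef_pos']; x,y=p[0],p[1]; m=p[2]-250.2
d,g=metal(s)
for r in(185,188,190,194,198,202): print(r,'b-r',d[r-140,20:65].astype(int).tolist())
for cc in(346,352,356,360): print('col',cc,d[190-140:215-140,cc-315].astype(int).tolist(),g[190-140:215-140,cc-315].astype(int).tolist())
coup=[(x,y,m,35.5),(x,y,m+5,35.5),(x,y,m+5,33),(x,y,m+25,33)]
print('coupling fit',fit(s,coup,(186,200),(335,375)))
nose=[(501.9,114.4,215,22.6),(501.9,114.4,211,26.6),(501.9,114.4,203,26.6)]
print('nose fit',fit(s,nose,(202,211),(338,370)))
E
```

```text
185 b-r [-69, -66, -63, -60, -59, -54, -43, -23, -5, -2, 1, 0, -1, -1, 0, 0, -2, -2, -2, 0, 0, 1, -1, -2, -1, -1, -1, 0, -1, -2, -5, -11, -22, -37, -50, -49, -50, -48, -49, -52, -48, -47, -47, -48, -48]
188 b-r [-25, -26, -29, -32, -39, -41, -32, -17, -4, -2, -2, -1, -1, -1, -1, -1, -1, -1, -1, 0, 0, -1, 0, -1, -1, 0, 0, -2, -2, -3, -5, -15, -32, -45, -50, -50, -52, -49, -48, -47, -46, -47, -48, -47, -47]
190 b-r [-60, -44, -34, -26, -20, -14, -6, -3, -1, 0, -1, 0, 1, -2, -1, -1, 0, -1, 0, -1, 0, -1, -1, -1, 0, -1, 0, -1, -2, -2, -5, -18, -33, -48, -52, -53, -54, -53, -52, -52, -52, -52, -52, -49, -48]
194 b-r [-88, -88, -88, -88, -82, -64, -36, -10, -4, 0, 0, 0, -1, -2, -2, -2, -1, 0, -2, -1, -2, 0, -1, -1, -2, -1, -1, -2, -2, -2, -7, -21, -51, -77, -86, -79, -74, -68, -64, -60, -59, -56, -57, -58, -56]
198 b-r [-88, -89, -88, -89, -89, -88, -85, -76, -64, -47, -32, -23, -15, -8, -4, 0, 0, -2, -1, 0, 0, -1, -1, -2, -3, -5, -6, -10, -18, -32, -53, -75, -90, -94, -97, -100, -103, -104, -106, -105, -105, -102, -99, -98, -98]
202 b-r [-89, -89, -87, -89, -86, -86, -84, -84, -83, -77, -6
[... 523 characters left out ...]
9, 100, 105, 101, 96, 89, 87, 85, 86, 85, 89, 93, 101, 105, 102, 97, 92, 86, 88]
col 356 [-1, 0, 0, -1, 0, -1, -1, -1, -1, -2, -1, -1, -1, 0, -1, -1, -1, -2, -1, -2, -2, -2, -1, 0, -2] [99, 96, 98, 100, 98, 100, 105, 118, 125, 117, 105, 96, 90, 86, 85, 86, 94, 116, 139, 145, 130, 110, 96, 88, 92]
col 360 [-1, 0, -1, -1, -1, -1, 0, -1, -5, -16, -35, -40, -29, -13, -5, -3, -1, -2, -1, -2, -5, -14, -18, -11, -5] [106, 107, 108, 107, 109, 115, 134, 151, 145, 130, 125, 128, 125, 112, 108, 120, 145, 169, 175, 156, 135, 123, 124, 131, 138]
coupling fit (np.float64(0.06695628639442633), np.float64(-1.25), np.float64(-1.5))
nose fit (np.float64(0.09294222402125703), np.float64(0.0), np.float64(1.75))
```

```bash
python3 - <<'E'
from fit import *
t=read_camera('top'); s=read_camera('scene')
def old(c,f): c=dict(c); c['image']=cv2.cvtColor(cv2.imread('pics/'+f),cv2.COLOR_BGR2RGB); return c
t0=old(t,'top0.png'); s0=old(s,'scene0.png')
def full(x,y,m): return [(x,y,m,35.5),(x,y,m+6,35.5),(x,y,m+6,33),(x,y,m+50,33),(x,y,m+58,22.5),(x,y,m+58,19.5),(x,y,m+83,19.5),(x,y,m+83,13.5),(x,y,m+97,13.5)]
def fit2(c,box,msk,lo=-25,rng=20,P0=(511,-274),m=0,zz=False):
    d,_=metal(c,box); I=np.clip((d-lo)/-lo*1.3,0,1)
    b=[]
    for X in np.arange(P0[0]-8,P0[0]+8.1,1):
        for Y in np.arange(P0[1]-8,P0[1]+8.1,1):
            S=sil(c,full(X,Y,m),(0,0),4,box); b.append((np.abs(S-I)[msk].mean(),X,Y))
    b.sort(); return b[:4]
box=(400,195,64,60); yy,xx=np.mgrid[195:255,400:464]
# exclude arm strips: project arm line
def armmask(c,box,x,y,m,psi):
    M=np.ones((box[3],box[2]),np.uint8)
    for sgn in(1,-1):
        u=np.array([-np.sin(psi),np.cos(psi)])*sgn
        q=proj(c,[[x+u[0]*r,y+u[1]*r,m+z] for r,z in((22,10),(100,75))])-box[:2]
        cv2.line(M,tuple(int(v) for v in q[0]),tuple(int(v) for v in q[1]),0,9)
    return M.astype(bool)
M=armmask(t0,box,511,-274,0,.56)
print('top0',[tuple(np.round(v,3)) for v in fit2(t0,box,M)])
d,_=metal(t0,box); print(d[226-195,::2].astype(int).tolist())
bs=(235,295,80,60); M=armmask(s0,bs,511,-274,0,.56); M[345-295:]=False
print('scene0',[tuple(np.round(v,3)) for v in fit2(s0,bs,M)])
# nose in both with cut rim: outer lip circle in top0
bn=(250,195,50,50)
im=overlay(t0,[(501.9,114.4,215,22.6,(0,255,0)),(501.9,114.4,203,26.6,(0,255,0))],bn,8)
im2=overlay(s0,[(501.9,114.4,215,22.6,(0,255,0)),(501.9,114.4,203,26.6,(0,255,0))],(330,185,50,50),8)
save('ov2.png',np.hstack([im,im2]))
E
```

```text
top0 [(np.float64(0.011), np.float64(510.0), np.float64(-275.0)), (np.float64(0.012), np.float64(509.0), np.float64(-275.0)), (np.float64(0.012), np.float64(510.0), np.float64(-276.0)), (np.float64(0.012), np.float64(509.0), np.float64(-274.0))]
[-56, -55, -54, -54, -54, -51, -46, -20, -2, 0, 0, 0, 0, 2, 1, 1, 0, 0, 1, 1, 0, 0, -13, -30, -32, -35, -36, -38, -39, -42, -43, -41]
scene0 [(np.float64(0.025), np.float64(513.0), np.float64(-281.0)), (np.float64(0.025), np.float64(513.0), np.float64(-282.0)), (np.float64(0.026), np.float64(513.0), np.float64(-280.0)), (np.float64(0.026), np.float64(514.0), np.float64(-282.0))]
```

View pics/ov2.png

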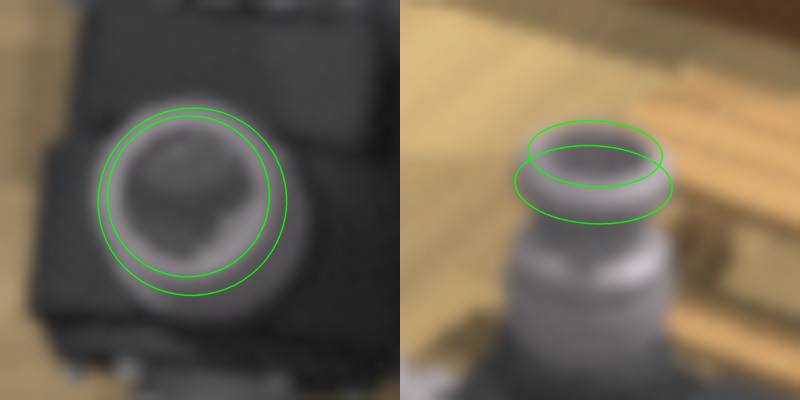

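Call:
move_arm:
  commands:
    - [[0.07, 0, -0.3], 0, -1]
    - [[0, 0, -0.3], 0, -1]
    - [[0, 0, -0.2], 0, -1]
    - [[0, 0, -0.1], 0, -1]
    - [[0, 0, -0.07], 0, -1]
    - [[0, 0, 0], 0, -1]
    - [[0, 0, 0], 0, -1]

```text
t: 10.58
eef_pos: [504.2, 115.5, 464.2]
tcp_rot: [3.141, -0.0, 0.946]
ft_force: [-0.8, -0.2, -4.9]
opening: 0.376
grip_force: 30.0
```

Call:
move_arm:
  commands:
    - [[0, 0, -0.05], 0, -1]
    - [[0, 0, -0.05], 0, -1]
    - [[0, 0, -0.05], 0, -1]
    - [[0, 0, -0.05], 0, -1]
    - [[0, 0, 0], 0, -1]

```text
t: 11.0
eef_pos: [504.1, 115.5, 457.9]
tcp_rot: [-3.141, 0.0, 0.946]
ft_force: [-0.0, 0.1, -5.5]
opening: 0.377
grip_force: 30.0
```

Call:
move_arm:
  commands:
    - [[0, 0, -0.07], 0, -1]
    - [[0, 0, -0.07], 0, -1]
    - [[0, 0, -0.07], 0, -1]
    - [[0, 0, -0.07], 0, -1]
    - [[0, 0, 0], 0, -1]

```text
t: 11.42
eef_pos: [504.1, 115.5, 449.3]
tcp_rot: [-3.141, 0.0, 0.946]
ft_force: [-0.6, 0.7, -5.5]
opening: 0.377
grip_force: 30.0
```

Call:
move_arm:
  commands:
    - [[0, 0, -0.07], 0, -1]
    - [[0, 0, -0.07], 0, -1]
    - [[0, 0, -0.07], 0, -1]
    - [[0, 0, 0], 0, -1]

```text
t: 11.75
eef_pos: [504.2, 115.5, 443.2]
tcp_rot: [-3.142, 0.0, 0.946]
ft_force: [0.5, -0.1, -6.4]
opening: 0.374
grip_force: 30.0
```

Call:
move_arm:
  commands:
    - [[0, 0, -0.07], 0, -1]
    - [[0, 0, -0.07], 0, -1]
    - [[0, 0, -0.07], 0, -1]
    - [[0, 0, 0], 0, -1]

```text
t: 12.08
eef_pos: [504.0, 115.5, 438.0]
tcp_rot: [3.141, -0.001, 0.946]
ft_force: [-1.8, -0.5, 4.8]
opening: 0.377
grip_force: 30.0
```

Call:
move_arm:
  commands:
    - [[0, 0, -0.07], 0, -1]
    - [[0, 0, -0.07], 0, -1]
    - [[0, 0, -0.07], 0, -1]
    - [[0, 0, 0], 0, -1]

```text
t: 12.42
eef_pos: [504.0, 115.5, 431.8]
tcp_rot: [3.141, -0.001, 0.946]
ft_force: [-1.7, -0.3, 4.8]
opening: 0.376
grip_force: 30.0
```

Call:
move_arm:
  commands:
    - [[0, 0, -0.05], 0, -1]
    - [[0, 0, -0.05], 0, -1]
    - [[0, 0, -0.05], 0, -1]
    - [[0, 0, 0], 0, -1]

```text
t: 12.75
eef_pos: [504.0, 115.5, 427.4]
tcp_rot: [3.14, -0.001, 0.946]
ft_force: [-3.4, 0.1, 5.3]
opening: 0.378
grip_force: 30.0
```

Call:
move_arm:
  commands:
    - [[0, 0, -0.04], 0, -1]
    - [[0, 0, -0.04], 0, -1]
    - [[0, 0, 0], 0, -1]

```text
t: 13.0
eef_pos: [504.0, 115.5, 425.1]
tcp_rot: [3.14, -0.001, 0.946]
ft_force: [-3.4, -0.8, 8.0]
opening: 0.377
grip_force: 30.0
```

Call:
move_arm:
  commands:
    - [[0, 0, -0.04], 0, -1]
    - [[0, 0, -0.04], 0, -1]
    - [[0, 0, 0], 0, -1]

```text
t: 13.25
eef_pos: [503.8, 115.6, 424.8]
tcp_rot: [3.139, -0.003, 0.946]
ft_force: [-10.1, -0.4, 27.8]
opening: 0.378
grip_force: 30.0
```

Call:
move_arm:
  commands:
    - [[0, 0, 0], 0, -1]
    - [[0, 0, 0], 0, -1]
    - [[0, 0, 0.04], 0, -1]
    - [[0, 0, 0], 0, 1]
    - [[0, 0, 0], 0, 1]
    - [[0, 0, 0], 0, 1]
    - [[0, 0, 0], 0, 1]
    - [[0, 0, 0], 0, 1]
    - [[0, 0, 0], 0, 1]
    - [[0, 0, 0], 0, 1]
    - [[0, 0, 0], 0, 1]
    - [[0, 0, 0.4], 0, 1]
    - [[0, 0, 0.8], 0, 1]
    - [[0, 0, 0.8], 0, 1]
    - [[0, 0, 0.5], 0, 1]
    - [[0, 0, 0], 0, 1]

```text
t: 14.58
eef_pos: [504.1, 115.5, 500.7]
tcp_rot: [3.138, -0.003, 0.946]
ft_force: [0.2, 0.4, 0.7]
opening: 0.998
grip_force: 0.0
```

Call:
move_arm:
  commands:
    - [[0.05, 0.5, 0], 1, -1]
    - [[0.05, 0.5, 0], 1, -1]
    - [[0.05, 0.5, 0], 1, -1]
    - [[0.05, 0.5, 0], 1, -1]
    - [[0.05, 0.5, 0], 1, -1]
    - [[0, 0, 0], 1, -1]
    - [[0, 0, -0.3], 0.54, -1]
    - [[0, 0, -0.6], 0, -1]
    - [[0, 0, -0.6], 0, -1]
    - [[0, 0, -0.5], 0, -1]
    - [[0, 0, -0.3], 0, -1]
    - [[0, 0, 0], 0, -1]
    - [[0, 0, 0], 0, -1]
    - [[0, 0, 0], 0, -1]
    - [[0, 0, 0], 0, -1]

```text
t: 15.83
eef_pos: [511.7, 190.5, 429.6]
tcp_rot: [3.14, -0.0, 1.469]
ft_force: [-0.0, 0.2, -0.0]
opening: 0.025
grip_force: 0.0
```

```bash
python3 - <<'E'
from ov import *
s,t=read_camera('scene'),read_camera('top')
c=(504,115.5); a=overlay(s,[(*c,175,35.5,(255,0,0)),(*c,225,33,(255,0,0)),(*c,272,13.5,(255,0,0))],(300,120,130,150),4)
b=overlay(t,[(*c,225,33,(255,0,0)),(*c,272,13.5,(255,0,0))],(240,150,68,150),4)
save('ov3.png',np.hstack([a,b])); print(np.round(env.state()['tcp_rot'],3))
E
```

```text
[ 3.14  -0.     1.469]
```

View pics/ov3.png

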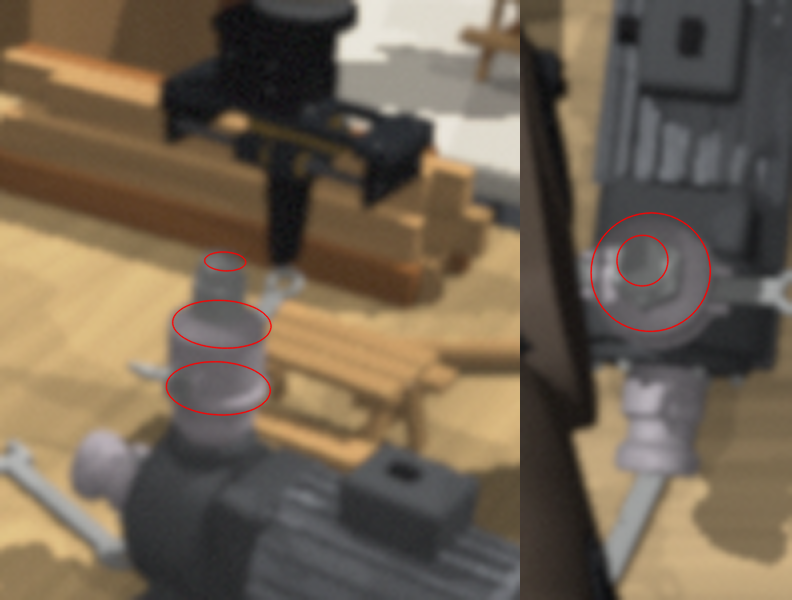

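The coupling sits home on the outlet. The fingertip is at crop (285,255), just over the ring of the +y arm at (285,280). Now I'll swing that arm down.

Call:
move_arm:
  commands:
    - [[0, 0, -0.2], 0, -1]
    - [[0, 0, -0.2], 0, -1]
    - [[0, 0, -0.2], 0, -1]
    - [[0, 0, -0.2], 0, -1]
    - [[0, 0, -0.2], 0, -1]

```text
t: 16.35
eef_pos: [511.6, 190.6, 398.1]
tcp_rot: [3.141, -0.0, 1.469]
ft_force: [-0.4, 0.9, 2.2]
opening: 0.001
grip_force: 0.9
```

Call:
move_arm:
  commands:
    - [[0, 0, -0.2], 0, -1]
    - [[0, 0, -0.2], 0, -1]
    - [[0, 0, -0.2], 0, -1]
    - [[0, 0, -0.2], 0, -1]
    - [[0, 0, -0.2], 0, -1]

```text
t: 16.77
eef_pos: [511.6, 190.4, 368.2]
tcp_rot: [3.141, 0.0, 1.469]
ft_force: [0.1, 0.8, 3.0]
opening: 0.005
grip_force: 1.3
```

Call:
move_arm:
  commands:
    - [[0, 0, -0.2], 0, -1]
    - [[0, 0, -0.2], 0, -1]
    - [[0, 0, -0.2], 0, -1]
    - [[0, 0, -0.1], 0, -1]
    - [[0, 0, 0], 0, -1]

```text
t: 17.18
eef_pos: [511.6, 190.5, 346.8]
tcp_rot: [-3.14, 0.0, 1.469]
ft_force: [0.1, 2.9, -0.2]
opening: 0.005
grip_force: 0.8
```

Call:
move_arm:
  commands:
    - [[0, 0, 0.08], 0, -1]
    - [[-0.01, -0.1, 0], 0, -1]
    - [[-0.01, -0.1, 0], 0, -1]
    - [[-0.01, -0.1, 0], 0, -1]
    - [[-0.01, -0.1, 0], 0, -1]
    - [[0, 0, 0], 0, -1]

```text
t: 17.68
eef_pos: [510.4, 177.9, 350.2]
tcp_rot: [3.142, 0.0, 1.469]
ft_force: [0.6, 1.5, 0.0]
opening: 0.001
grip_force: 1.0
```

Call:
move_arm:
  commands:
    - [[0, -0.07, 0], 0, -1]
    - [[0, -0.07, 0], 0, -1]
    - [[0, 0, 0], 0, -1]

```text
t: 17.93
eef_pos: [510.4, 174.0, 350.1]
tcp_rot: [-3.142, 0.0, 1.469]
ft_force: [0.2, 2.5, -0.3]
opening: 0.003
grip_force: 1.2
```

Call:
move_arm:
  commands:
    - [[0, -0.05, 0], 0, -1]
    - [[0, 0, 0], 0, -1]

```text
t: 18.1
eef_pos: [510.5, 172.6, 350.1]
tcp_rot: [3.142, 0.0, 1.469]
ft_force: [-0.3, 3.0, -0.8]
opening: 0.005
grip_force: 1.3
```

Call:
move_arm:
  commands:
    - [[0, -0.04, 0], 0, -1]
    - [[0, 0, 0], 0, -1]

```text
t: 18.27
eef_pos: [510.4, 171.5, 350.1]
tcp_rot: [-3.142, 0.0, 1.469]
ft_force: [0.3, 3.7, -1.5]
opening: 0.004
grip_force: 1.5
```

Call:
move_arm:
  commands:
    - [[0, -0.03, 0], 0, -1]
    - [[0, 0, 0], 0, -1]

```text
t: 18.43
eef_pos: [510.4, 170.7, 350.1]
tcp_rot: [-3.142, 0.0, 1.469]
ft_force: [0.3, 4.0, -0.7]
opening: 0.004
grip_force: 1.6
```

Call:
move_arm:
  commands:
    - [[0, -0.03, 0], 0, -1]
    - [[0, 0, 0], 0, -1]

```text
t: 18.6
eef_pos: [510.4, 169.7, 350.1]
tcp_rot: [-3.142, -0.0, 1.469]
ft_force: [0.4, 4.2, -1.2]
opening: 0.004
grip_force: 1.8
```

Call:
move_arm:
  commands:
    - [[0, -0.03, 0], 0, -1]
    - [[0, 0, 0], 0, -1]

```text
t: 18.77
eef_pos: [510.4, 168.8, 350.1]
tcp_rot: [-3.142, -0.0, 1.469]
ft_force: [-0.6, 3.4, -2.5]
opening: 0.006
grip_force: 2.0
```

Call:
move_arm:
  commands:
    - [[0, -0.03, 0], 0, -1]
    - [[0, 0, 0], 0, -1]

```text
t: 18.93
eef_pos: [510.4, 168.0, 350.1]
tcp_rot: [-3.141, -0.0, 1.469]
ft_force: [0.1, 5.5, -3.2]
opening: 0.004
grip_force: 2.3
```

Call:
move_arm:
  commands:
    - [[0, -0.03, 0], 0, -1]
    - [[0, 0, 0], 0, -1]

```text
t: 19.1
eef_pos: [510.4, 167.1, 350.0]
tcp_rot: [-3.141, -0.0, 1.469]
ft_force: [0.9, 5.2, -3.0]
opening: 0.006
grip_force: 2.4
```

Call:
move_arm:
  commands:
    - [[0, -0.03, 0], 0, -1]
    - [[0, 0, 0], 0, -1]

```text
t: 19.27
eef_pos: [510.4, 166.3, 350.1]
tcp_rot: [-3.141, -0.0, 1.469]
ft_force: [0.7, 6.1, -3.0]
opening: 0.007
grip_force: 3.1
```

Call:
move_arm:
  commands:
    - [[0, -0.03, 0], 0, -1]
    - [[0, 0, 0], 0, -1]

```text
t: 19.43
eef_pos: [510.4, 165.6, 350.0]
tcp_rot: [-3.142, -0.001, 1.469]
ft_force: [-0.1, 9.9, -4.2]
opening: 0.005
grip_force: 4.5
```

```bash
python3 - <<'E'
from h import *
s,t=read_camera('scene'),read_camera('top')
a=cv2.resize(s['image'][150:260,320:410],(490,600),interpolation=cv2.INTER_CUBIC)
save('crop5.png',a)
E
```

```text
(no output)
```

View pics/crop5.png

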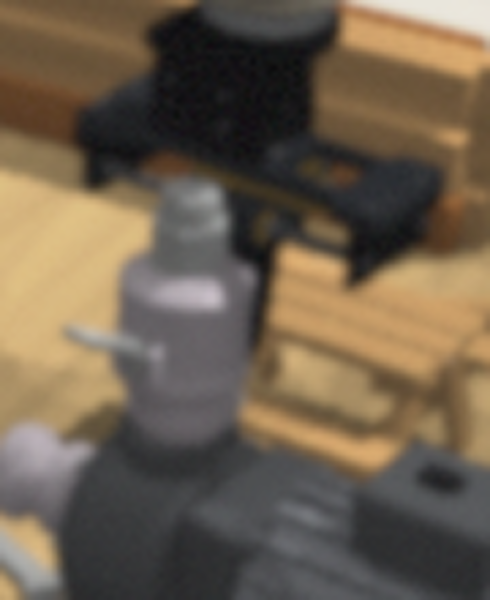

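The +y arm has gone from view (ring no longer showing beside the body), while the -y arm still stands up at crop (110,340). I'll press a little more to feel the stop.

Call:
move_arm:
  commands:
    - [[0, -0.03, 0], 0, -1]
    - [[0, 0, 0], 0, -1]

```text
t: 19.7
eef_pos: [510.4, 165.1, 350.1]
tcp_rot: [3.142, -0.002, 1.469]
ft_force: [0.2, 14.8, -4.2]
opening: 0.004
grip_force: 6.8
```

Call:
move_arm:
  commands:
    - [[0, -0.03, 0], 0, -1]
    - [[0, 0, 0], 0, -1]
    - [[0, 0, 0], 0, -1]

```text
t: 19.95
eef_pos: [510.4, 164.7, 350.2]
tcp_rot: [3.141, -0.003, 1.469]
ft_force: [-0.6, 20.1, -3.1]
opening: 0.003
grip_force: 9.4
```

The grip pad reading rises with the wrist force, so the finger is pressing the arm against its stop. Now the -y arm.

Call:
move_arm:
  commands:
    - [[0, 0.4, 0], 0, -1]
    - [[0, 0.6, 0], 0, -1]
    - [[0, 0, 0.6], 0, -1]
    - [[0, 0, 1], 0, -1]
    - [[0, 0, 1], 0, -1]
    - [[0, 0, 1], 0, -1]
    - [[0, 0, 1], 0, -1]
    - [[0, -0.3, 0.3], 0, -1]
    - [[-0.05, -0.6, 0], 0, -1]
    - [[-0.1, -0.9, 0], 0, -1]
    - [[-0.1, -0.9, 0], 0, -1]
    - [[-0.1, -0.9, 0], 0, -1]
    - [[-0.1, -0.9, 0], 0, -1]
    - [[-0.02, -0.5, 0], 0, -1]
    - [[0, -0.15, 0], 0, -1]
    - [[0, 0, 0], 0, -1]

```text
t: 21.28
eef_pos: [496.3, 38.1, 497.0]
tcp_rot: [-3.141, 0.001, 1.467]
ft_force: [0.2, -0.7, 0.0]
opening: 0.005
grip_force: 0.0
```

```bash
python3 - <<'E'
from fit import *
t=read_camera('top'); s=read_camera('scene')
print(np.round(env.state()['eef_pos'],1))
for n,c in(('s',s),('t',t)):
    for th in('camarm_l_pad','camarm_l'): print(n,th,[(np.round(x['at'],1).tolist(),round(x['confidence'],2)) for x in search_frame(th,c)])
ax=np.array([504,115.2]); u=np.array([.102,.995])
for a in(0,.15,.3):  # expected -y arm pad & +y closed pad
    th=np.radians(40)-a; r=34+50*np.cos(th)-7.5*np.sin(th); z=193.4+50*np.sin(th)+7.5*np.cos(th)
    P=[*(ax-u*r),z]; print(a,'r pad',proj(s,[P])[0].round(1),proj(t,[P])[0].round(1))
P=[*(ax+u*41.5),143]; print('l closed pad',proj(s,[P])[0].round(1),proj(t,[P])[0].round(1))
E
```

```text
[496.4  39.4 497. ]
s camarm_l_pad []
s camarm_l [([166.6, 327.2], 0.76), ([349.8, 287.5], 0.59), ([154.7, 392.5], 0.53), ([335.0, 326.2], 0.43), ([339.3, 212.9], 0.4)]
t camarm_l_pad [([543.6, 266.8], 0.79), ([389.0, 189.7], 0.68), ([502.8, 173.4], 0.39)]
t camarm_l [([485.3, 306.8], 0.72), ([382.4, 191.0], 0.59), ([543.1, 267.1], 0.5), ([278.4, 225.7], 0.22)]
0 r pad [340.2 208.2] [302.5 220.6]
0.15 r pad [338.9 210.8] [305.  221.2]
0.3 r pad [337.8 213.5] [307.  221.8]
l closed pad [361.9 220.4] [258.2 220. ]
```

Call:
move_arm:
  commands:
    - [[0, 0, -0.6], 0, -1]
    - [[0, 0, -0.8], 0, -1]
    - [[0, 0, -0.6], 0, -1]
    - [[0, 0, -0.3], 0, -1]
    - [[0, 0, -0.2], 0, -1]
    - [[0, 0, -0.2], 0, -1]
    - [[0, 0, -0.2], 0, -1]
    - [[0, 0, -0.2], 0, -1]

```text
t: 22.25
eef_pos: [496.5, 39.0, 404.4]
tcp_rot: [3.14, 0.0, 1.469]
ft_force: [0.1, -0.6, 1.8]
opening: 0.003
grip_force: 1.0
```

Call:
move_arm:
  commands:
    - [[0, 0, -0.2], 0, -1]
    - [[0, 0, -0.2], 0, -1]
    - [[0, 0, -0.2], 0, -1]
    - [[0, 0, -0.2], 0, -1]
    - [[0, 0, -0.2], 0, -1]

```text
t: 22.67
eef_pos: [496.4, 39.0, 373.8]
tcp_rot: [3.141, -0.0, 1.469]
ft_force: [1.0, 0.8, 4.4]
opening: 0.004
grip_force: 1.7
```

Call:
move_arm:
  commands:
    - [[0, 0, -0.2], 0, -1]
    - [[0, 0, -0.2], 0, -1]
    - [[0, 0, -0.2], 0, -1]
    - [[0, 0, 0], 0, -1]

```text
t: 23.0
eef_pos: [496.2, 39.0, 354.8]
tcp_rot: [-3.14, 0.0, 1.469]
ft_force: [0.6, -2.0, 0.9]
opening: 0.005
grip_force: 0.7
```

Call:
move_arm:
  commands:
    - [[0, 0, -0.16], 0, -1]
    - [[0.01, 0.1, 0], 0, -1]
    - [[0.01, 0.1, 0], 0, -1]
    - [[0.01, 0.1, 0], 0, -1]
    - [[0.01, 0.1, 0], 0, -1]
    - [[0.01, 0.1, 0], 0, -1]
    - [[0, 0, 0], 0, -1]

```text
t: 23.58
eef_pos: [497.8, 54.4, 351.3]
tcp_rot: [-3.142, 0.0, 1.469]
ft_force: [-0.3, -2.6, -2.5]
opening: 0.002
grip_force: 1.7
```

Call:
move_arm:
  commands:
    - [[0, 0.05, 0], 0, -1]
    - [[0, 0.05, 0], 0, -1]
    - [[0, 0, 0], 0, -1]

```text
t: 23.83
eef_pos: [497.8, 57.0, 351.2]
tcp_rot: [-3.141, 0.001, 1.469]
ft_force: [0.2, -7.2, -3.6]
opening: 0.003
grip_force: 3.0
```

Call:
move_arm:
  commands:
    - [[0, 0.04, 0], 0, -1]
    - [[0, 0.04, 0], 0, -1]
    - [[0, 0, 0], 0, -1]

```text
t: 24.08
eef_pos: [497.8, 58.9, 351.1]
tcp_rot: [-3.141, 0.002, 1.469]
ft_force: [-0.4, -12.0, -4.0]
opening: 0.007
grip_force: 5.6
```

Call:
move_arm:
  commands:
    - [[0, 0.04, 0], 0, -1]
    - [[0, 0, 0], 0, -1]

```text
t: 24.25
eef_pos: [497.8, 59.4, 351.2]
tcp_rot: [-3.141, 0.003, 1.47]
ft_force: [-1.6, -21.3, -4.3]
opening: 0.003
grip_force: 10.1
```

Call:
move_arm:
  commands:
    - [[0, 0.04, 0], 0, -1]
    - [[0, 0, 0], 0, -1]

```text
t: 24.42
eef_pos: [497.9, 60.0, 351.2]
tcp_rot: [-3.141, 0.005, 1.47]
ft_force: [-1.6, -29.7, -2.3]
opening: 0.002
grip_force: 14.6
```

Call:
move_arm:
  commands:
    - [[0, 0.04, 0], 0, -1]
    - [[0, 0, 0], 0, -1]

```text
t: 24.58
eef_pos: [497.9, 60.4, 351.3]
tcp_rot: [-3.141, 0.006, 1.47]
ft_force: [-3.0, -38.9, -1.8]
opening: 0.005
grip_force: 19.2
```

Firm stop. To check the arm's angle, I'll probe its face again nearer the pin.

Call:
move_arm:
  commands:
    - [[0, 0, 0], 0, -1]
    - [[0, -0.2, 0], 0, -1]
    - [[0, 0, 0.3], 0, -1]
    - [[0, 0, 0.36], 0, -1]
    - [[0, 0, 0], 0, -1]

```text
t: 25.0
eef_pos: [498.1, 57.4, 373.2]
tcp_rot: [3.138, -0.001, 1.469]
ft_force: [0.4, -0.0, 0.7]
opening: 0.004
grip_force: 0.0
```

Call:
move_arm:
  commands:
    - [[0, 0.08, 0], 0, -1]
    - [[0, 0.03, 0], 0, -1]
    - [[0, 0, 0], 0, -1]

```text
t: 25.25
eef_pos: [498.1, 59.7, 371.8]
tcp_rot: [3.139, 0.003, 1.47]
ft_force: [-0.3, -16.7, 8.8]
opening: 0.003
grip_force: 8.3
```

Call:
move_arm:
  commands:
    - [[0, 0.03, 0], 0, -1]
    - [[0, 0, 0], 0, -1]

```text
t: 25.42
eef_pos: [498.1, 60.1, 371.8]
tcp_rot: [3.139, 0.004, 1.47]
ft_force: [-1.7, -21.9, 8.0]
opening: 0.006
grip_force: 11.1
```

Call:
move_arm:
  commands:
    - [[0, -0.4, 0], 0, -1]
    - [[0, -0.8, 0], 0, -1]
    - [[0, -0.8, 0.5], 0, -1]
    - [[0, -0.5, 1], 0, -1]
    - [[0, 0, 1], 0, -1]
    - [[0, 0, 1], 0, -1]
    - [[0, 0, 1], 0, -1]
    - [[0, 0, 1], 0, -1]
    - [[-0.3, -1, 0.3], 0, -1]
    - [[-0.5, -1, 0], 0, -1]
    - [[-0.5, -1, 0], 0, -1]
    - [[-0.5, -1, 0], 0, -1]
    - [[-0.5, -0.5, 0], 0, -1]
    - [[0, 0, 0], 0, -1]
    - [[0, 0, 0], 0, -1]

```text
t: 26.67
eef_pos: [428.5, -149.2, 545.0]
tcp_rot: [3.141, -0.001, 1.467]
ft_force: [0.7, 0.0, 0.3]
opening: 0.008
grip_force: 0.0
```

```bash
python3 - <<'E'
from fit import *
t=read_camera('top'); s=read_camera('scene')
st=env.state(); print(np.round(st['eef_pos'],1),np.round(st['ft_force'],1),st['t'])
def near(l,p,r): return [(np.round(x['at'],1).tolist(),round(x['confidence'],2)) for x in l if np.hypot(*(np.array(x['at'])-p))<r]
for n,c,p in(('s',s,(354,200)),('t',t,(275,217))):
    for th in('coupling','camarm_l','camarm_l_pad'): print(n,th,near(search_frame(th,c),p,45))
ax=np.array([503.5,114.]); u=np.array([.102,.995])
def pt(sg,a,L,off):
    th=np.radians(40)-a; r=34+L*np.cos(th)-off*np.sin(th); return [*(ax+sg*u*r),193.4+L*np.sin(th)+off*np.cos(th)]
for sg in(1,-1):
    print('arm',sg)
    for a in(0,.5,1.,1.5,1.8,2.0,2.1,2.27):
        out=[]
        for L in(40,63):
            for c in(s,t):
                q=np.round(proj(c,[pt(sg,a,L,4)])[0]).astype(int); I=c['image'][q[1],q[0]].astype(int); out.append((q.tolist(),I.tolist()))
        print(a,out)
x,y=ax; m=174.8
coup=[(x,y,m,35.5),(x,y,m+5,35.5),(x,y,m+5,33),(x,y,m+50,33),(x,y,m+58,22.5),(x,y,m+58,19),(x,y,m+83,19),(x,y,m+83,13.5),(x,y,m+97,13.5)]
print('fit shift px',fit(s,coup,(165,205),(335,375)))
E
```

```text
[ 429.2 -148.3  545. ] [ 0.9  0.7 -0.7] 26.7667
s coupling [([352.3, 208.2], 0.7)]
s camarm_l [([345.4, 226.8], 0.42)]
s camarm_l_pad []
t coupling [([276.5, 219.0], 0.57)]
t camarm_l []
t camarm_l_pad []
arm 1
0 [([367, 193], [180, 147, 102]), ([245, 215], [156, 134, 101]), ([371, 186], [86, 59, 38]), ([236, 213], [146, 126, 95])]
0.5 [([369, 197], [218, 174, 115]), ([242, 215], [153, 131, 99]), ([373, 193], [141, 119, 84]), ([232, 214], [145, 125, 93])]
1.0 [([369, 203], [210, 165, 109]), ([243, 216], [155, 133, 100]), ([373, 202], [220, 175, 115]), ([234, 216], [148, 127, 96])]
1.5 [([367, 210], [136, 109, 78]), ([248, 218], [166, 143, 107]), ([369, 213], [125, 99, 66]), ([242, 218], [171, 147, 110])]
1.8 [([365, 213], [134, 122, 118]), ([252, 219], [159, 136, 103]), ([366, 218], [140, 125, 113]), ([249, 219], [165, 143, 107])]
2.0 [([363, 216], [140, 133, 138]), ([255, 219], [108, 104, 98]), ([364, 221], [130, 123, 118]), ([254, 220], [120, 107, 89])]
2.1 [([362, 217], [139, 132, 138]), ([257, 219], [146, 146, 148]), ([363, 223], [123, 117, 116]), ([256, 220], [126, 125, 126])]
2
[... 481 characters left out ...]
[316, 225], [134, 115, 87])]
1.5 [([340, 229], [84, 78, 70]), ([303, 224], [41, 42, 42]), ([336, 237], [59, 60, 62]), ([310, 226], [131, 113, 85])]
1.8 [([342, 230], [89, 90, 89]), ([299, 224], [40, 40, 41]), ([339, 238], [60, 62, 63]), ([304, 226], [61, 58, 53])]
2.0 [([343, 230], [92, 93, 92]), ([296, 224], [57, 58, 58]), ([341, 238], [72, 73, 73]), ([299, 225], [38, 39, 41])]
2.1 [([344, 230], [90, 90, 90]), ([294, 224], [67, 68, 68]), ([343, 237], [91, 93, 92]), ([297, 225], [44, 45, 47])]
2.27 [([345, 229], [87, 87, 87]), ([292, 223], [65, 66, 65]), ([345, 236], [92, 93, 92]), ([292, 225], [64, 64, 65])]
fit shift px (np.float64(0.03320026189767097), np.float64(-0.75), np.float64(1.25))
```

Both arms measure as closed and the coupling as home, so I'm handing in.

```bash
python3 -c "
from cell import env
print(env.job_done())"
```

```text
the job is handed in; nothing more can be done
None
```

I pressed the small grey coupling onto the pump's upright outlet to its solid stop, swung both cam arms down to theirs one after the other, moved the robot clear and handed the job in; my final check showed both arms closed, but no verdict came back.

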